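Lay out the rice-ball station

ROBOT

A 6-joint arm with a two-finger parallel gripper is mounted at the origin on the work surface. World frame = base frame: x ahead of the robot, y to its left, z up, the work surface at z = 0. Lengths are in m, angles in rad, forces in N, time in s.
With the tool pointing down it reaches from about 0.375 to 0.975 m from the base axis. Payload 3.8 kg.
Tool frame: the origin (TCP) lies midway between the tips of the shut fingers; the grasp point (between the pads) lies 19 mm behind it; z points along the fingers, y is the line along which they close (so a half turn about z gives the same grasp; the last joint's range is limited). The gripper opens to 88 mm and grips with 3 to 60 N. Pads are 18 mm wide; open, the fingers measure 123 mm over their backs; the gripper's body (75 mm by 187 mm) begins 45 mm behind the grasp point.
Start: joints at [1.151, 0.264, 1.604, -0, 1.274, -0.037], TCP at [0.252, 0.626, 0.21] pointing down, gripper open.
Joint ranges: [-2.63, 2.63], [-0.94, 2.18], [0.31, 2.57], [-1.31, 4.45], [0, 2.66], [-2.55, 2.55]. Speed limits (rad/s): [2.57, 2.57, 3.14, 3.14, 3.14, 3.14].

INTERFACE

Orientations are given as [roll, pitch, yaw] about the fixed x, y, z axes, in that order (R = Rz(yaw) Ry(pitch) Rx(roll)).
In Python, from station import r, read_camera, camera_info, hand_in, spotter gives the robot as it stands.
- The arm moves only by the tool servo_tool, never from a script. Its argument "increments" is text: rows parted by semicolons, each of 7 numbers parted by spaces: the shift along the tool's x, y, z scaled (see below), then the turn, a rotation vector about the tool's x, y, z scaled (see below), then the gripper's target within -1 to 1 (shut at 1, half-way at 0, fully open at -1). A call has exactly 8 rows; each row is the pose to reach, as a shift and turn from the pose commanded when the call began, along the tool's axes at that moment, turning the shorter way round; what a row does not reach only later rows make up. The controller multiplies each number of a shift by 0.2 m and each number of a turn by 180 degrees. A row lasts 1/8 s, in which the tool goes at most 62.5 mm and 10.7 degrees, less where a joint would pass 70% of its speed; a pose out of reach is approached as far as the arm can. A call with a number of a shift or a turn outside -1 to 1 is refused whole. A call with a gripper value outside its range is refused whole. The fingers move at their own pace and stop on an object; "force" is the grip in N (left out, the last holds). Time passes only in rows, so rows that repeat a pose let the fingers close, or fill a call up. It gives the time, the measured TCP pose, the force, the opening and the grip force at its end, in the units of the state.
- r.state(): the state, without advancing time (a new reading comes with each control period).
- read_camera(name): name is "side" or "top"; returns the picture (400x640x3 uint8, blue, green, red); there is no depth.
- camera_info(name): a dict with "K" (3x3 intrinsics, pixels), "origin" and "attitude" of the camera in the world. Camera axes: x right, y down, z forward; pixel columns grow to the right and rows downward; lengths in m; the calibration is good to about 2 mm. A picture is of the moment at which its call begins. camera_info takes no time and is no camera call.
- hand_in(): hands the job in; it is judged then, once.
Trained networks look in the newest picture that a camera, given by its name, has taken for a name from the list of things; names that differ only in an ending like _2 or _b are one class to them, and where a whole thing is asked for, a point or a joint stands for the part that bears it (a point fixed in the world has none). Each returns a list of dicts, best first, with "p" (0 to 1); they miss things now and then, are a little off and sometimes report something else, mostly with a low value. They report only what shows in the picture. A call takes as long as a camera call. They do not tell look-alikes from the thing itself.
- spotter.regions_of(target, camera): "pixels" (400x640 bool, what is visible of it) and "rect" ([left, top, right, bottom] as shares, 0 to 1, of the picture: columns of its width, rows of its height, round what is visible of it).
- spotter.landmark_of(target, camera): "location" ([row, column] as shares, 0 to 1, of the picture: columns of its width, rows of its height: a listed point, or the origin of a listed thing).
The state is a dict: "time_s": time; "joint_pos": joint angles; "qd": joint speeds; "joint_efforts": joint torques, N m; "tool_pos": TCP position; "ee_rot": TCP orientation; "wrist_force": force on the tool from outside, world axes, zero at the start; "ft_torque": the same for the moment, N m; "finger_gap": opening from 0.0 (shut) to 1.0 (fully open); "grip_force": force on a finger pad.
Only numpy, scipy, OpenCV 4.12 (cv2) and the standard library are available. Lean on these libraries where they do the work, as an engineer would, in place of code of your own. Each camera call takes 0.05 s, during which the arm holds its last target. There are 200 camera calls.

TASK

Get the board ready for making rice balls: move the aluminium mould off the dark grey mat to the middle of the red dish, and stand three shakers upright on the mat, one inside each printed ring: the green cap on the end ring nearest the red dish, the yellow cap on the end ring nearest the turntable, and the black cap between them. Set things down rather than dropping them and knock nothing over. Leave the dish, the blue-capped shaker and the rice paddle where they are.

Things in the scene. Friction and masses are not known exactly. Their poses are not given: they have to be found in the camera images.
- mat: Fixed dark grey mat lying on the rubberwood board (board top 18 mm above the work surface), 100 mm along its x, 280 mm along its y, 3 mm thick. Three white printed rings, inner diameter 70 mm, outer 76 mm, lie in a row along its y: centres at y = -95, 0 and +95 mm, x = 0. Origin: centre of its underside, z up.
- dish: Round red ceramic dish, loose, 0.35 kg, on the board to one side of the mat, the turntable on the other. 150 mm in diameter at the rim, 20 mm high, wall 4 mm flaring outwards, flat inner floor about 100 mm in diameter, 6 mm above its underside. Origin: centre of its underside.
- turntable: White plastic turntable, 230 mm in diameter, on the board; it does not turn or move. Its top floor, on which four shakers stand about 68 mm from its axis and 90 degrees apart, is 20 mm above its underside; a 4 mm wide lip around the edge rises 4 mm more. Origin: centre of its underside.
- mould: Round aluminium mould, an open straight-sided cup 60 mm in diameter and 50 mm tall, wall 3 mm, loose, about 0.08 kg. Starts upright (mouth up) on the mat's row of rings, in the way of one or two of them. Origin: centre of its underside, z up.
- shaker_black: Black-capped glass shaker with a black twist cap, empty, loose, 0.1 to 0.2 kg. Round, straight glass wall 46 mm in diameter up to 70 mm, cap 40 mm in diameter on top, 94 mm tall in all; the cap does not come off. Origin: centre of its underside, z up. Starts upright on the turntable.
- shaker_green: Green-capped glass shaker with a green twist cap, empty, loose, 0.1 to 0.2 kg. Round, straight glass wall 46 mm in diameter up to 70 mm, cap 40 mm in diameter on top, 94 mm tall in all; the cap does not come off. Origin: centre of its underside, z up. Starts upright on the turntable.
- shaker_yellow: Yellow-capped glass shaker with a yellow twist cap, empty, loose, 0.1 to 0.2 kg. Round, straight glass wall 46 mm in diameter up to 70 mm, cap 40 mm in diameter on top, 94 mm tall in all; the cap does not come off. Origin: centre of its underside, z up. Starts upright on the turntable.
- shaker_blue: Blue-capped glass shaker with a blue twist cap, empty, loose, 0.1 to 0.2 kg. Round, straight glass wall 46 mm in diameter up to 70 mm, cap 40 mm in diameter on top, 94 mm tall in all; the cap does not come off. Origin: centre of its underside, z up. Starts upright on the turntable. It stays there.
- paddle: Dark red-brown lacquered rice paddle lying flat on the board beyond the mat, 200 mm long along its x, blade 62 mm wide at +x, 8 mm thick, loose. It stays there. Origin: on its underside near mid-length.
Things that resemble listed ones, but are neither listed nor needed, are in the scene too. What is shaped like the shaker_green but purple is not meant.

How it is judged:
By the outcome, as a careful person would: the job done as asked, in the order asked, and still so for the second after the job is handed in, with the robot touching nothing.
It also fails if it takes over 109 s, if anything falls off the work surface, if the arm or the gripper's body presses on something with over 40 N, if the wrist force passes 120 N, or if a joint passes its speed limit or range.

## Working session

There is one attempt and no reset: what is moved stays moved. The work goes in short steps, Python scripts to look and compute and a tool call to move; the robot and the scene stay as the last step left them, time stands still between calls to the robot, and variables do not carry over. Pictures are saved under pics/ and viewed, at most 14 in all, crops included, and the job is handed in when it is done.

Besides the shell and the picture viewer there is one more tool, called after ">>>" in YAML: its name, and indented under it one key for each argument. servo_tool: Moves the arm, as the interface text tells. Shifts and turns lie within -1 to 1; 1 stands for 0.2 m of shift or 180 degrees of turn. Its arguments: {"type":"object","properties":{"increments":{"type":"string"},"force":{"type":"number"}},"required":["increments"]}

```bash
mkdir -p pics; ls
python3 - <<'E'
from station import r, read_camera, camera_info
import cv2
for c in("side","top"):
    cv2.imwrite(f"pics/{c}0.png",read_camera(c)); print(camera_info(c))
print(r.state())
E
```

```text
pics
{'K': array([[514.2204741 ,   0.        , 314.63035093],
       [  0.        , 514.2204741 , 206.64835145],
       [  0.        ,   0.        ,   1.        ]]), 'origin': array([ 0.00383801, -0.92001314,  1.26229703]), 'attitude': array([-2.38278707,  0.0054588 , -0.45314657])}
{'K': array([[434.67176578,   0.        , 315.83742914],
       [  0.        , 434.67176578, 206.71660164],
       [  0.        ,   0.        ,   1.        ]]), 'origin': array([0.38885809, 0.06883672, 1.37435356]), 'attitude': array([-3.052539  ,  0.01174885, -1.59631372])}
{'time_s': 0.1, 'joint_pos': array([ 1.15111795e+00,  2.64684192e-01,  1.60519995e+00,  6.60723961e-06,
        1.27371279e+00, -3.68945247e-02]), 'qd': array([ 0.00123312,  0.00063811, -0.00385541, -0.00185375,  0.00024371,
       -0.00019992]), 'joint_efforts': array([ 3.85422554e-04, -5.03621542e+01, -3.58069038e+01,  7.31408643e-02,
        2.34178395e-02, -5.95442475e-05]), 'tool_pos': array([0.25183146, 0.6255231 , 0.20872852]), 'ee_rot': array([-3.13958997e+00, -8.02397851e-05,  2.75880678e+00]), 'wrist_force': array([ 0.43896099,  0.10046111, -0.10022462]), 'ft_torque': array([0.03715993, 0.00420342, 0.0835817 ]), 'grip_force': 0.0, 'finger_gap': 1.0006029458750128}
```

View pics/side0.png

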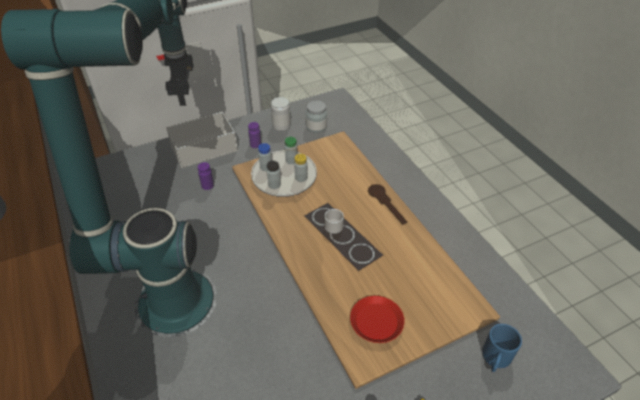

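View pics/top0.png

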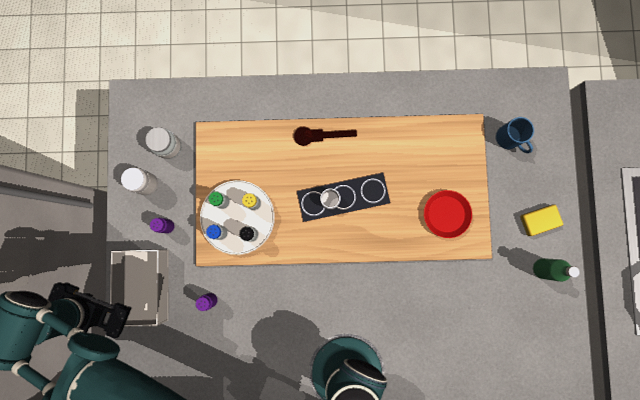

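The side view shows the turntable at (284,173). On it are the shakers: blue (264,155), green (290,148), yellow (301,165) and black (273,172). The mould is at (334,221), the dish at (377,318) and the paddle at (385,202). Purple look-alikes stand off the turntable at (254,133) and (205,175).

In the top view, the caps are green (215,199), yellow (249,200), black (247,233) and blue (213,231). The mould (330,198) covers the left and middle rings, and the dish is at (446,214).

What could be confused (top pixels):
- **Green shaker:** green cap (215,199) against the purple ones at (161,226) and (205,301), and the green bottle at (550,269). I choose (215,199).
- **Mould:** cup (330,198) against the jars at (135,180) and (160,142). I choose (330,198).
- **Yellow:** cap (249,200) against the sponge at (542,220). I choose (249,200).
- **Black:** cap (247,233).

```bash
cat > h.py <<'E'
import numpy as np, cv2
from scipy.spatial.transform import Rotation as Ro
from station import r, read_camera, camera_info, spotter
C={c:camera_info(c) for c in("side","top")}
def ray(c,uv):
    i=C[c]; d=np.linalg.solve(i["K"],[uv[0],uv[1],1.]); return i["origin"],Ro.from_euler("xyz",i["attitude"]).apply(d)
def proj(c,P):
    i=C[c]; q=Ro.from_euler("xyz",i["attitude"]).inv().apply(np.array(P)-i["origin"])@i["K"].T; return q[...,:2]/q[...,2:]
def plane(c,uv,z):
    o,d=ray(c,uv); return o+d*(z-o[2])/d[2]
def tri(a,b):  # side uv, top uv -> point, gap
    (o1,d1),(o2,d2)=ray("side",a),ray("top",b)
    s=np.linalg.lstsq(np.c_[d1,-d2],o2-o1,rcond=None)[0]; p,q=o1+s[0]*d1,o2+s[1]*d2
    return (p+q)/2,np.linalg.norm(p-q)
E
python3 - <<'E'
from h import *
np.set_printoptions(precision=4,suppress=True)
img={c:read_camera(c) for c in C}
for t in("mat","dish","turntable","mould","shaker_black","shaker_green","shaker_yellow","shaker_blue","paddle"):
    L={}
    for c in C:
        l=spotter.landmark_of(t,c)
        L[c]=[(np.array(x["location"])[::-1]*[640,400],x["p"]) for x in l[:3]]
        g=spotter.regions_of(t,c)
        for x in g[:2]:
            m=x["pixels"]; print("  ",t,c,"reg",round(x["p"],2),m.sum(),np.argwhere(m).mean(0)[::-1].round(1) if m.any() else None,(np.array(x["rect"])*[640,400,640,400]).round(0))
    print(t,{c:[(a.round(1).tolist(),round(p,2)) for a,p in L[c]] for c in L})
    if L["side"] and L["top"]: print("   TRI",*tri(L["side"][0][0],L["top"][0][0]))
# caps by colour in hsv, top and side
top=img["top"]; cv2.imwrite("pics/crop0.png",cv2.resize(top[165:275,190:400],None,fx=3.8,fy=3.8,interpolation=cv2.INTER_CUBIC))
E
```

```text
mat side reg 0.82 1818 [345.4 239. ] [304. 203. 383. 270.]
   mat side reg 0.32 354 [273.2 174. ] [268. 158. 281. 190.]
   mat top reg 0.79 2529 [344.  196.4] [293. 178. 390. 222.]
mat {'side': [([342.3, 235.7], 0.74)], 'top': [([342.0, 197.4], 0.79)]}
   TRI [ 0.5397 -0.0021  0.0094] 0.0026529222579539193
   dish side reg 0.91 2049 [376.6 318.6] [350. 298. 407. 345.]
   dish top reg 0.81 1835 [447.2 213.4] [423. 188. 471. 240.]
dish {'side': [([375.9, 323.6], 0.95), ([299.8, 177.9], 0.42)], 'top': [([448.3, 214.1], 0.78)]}
   TRI [ 0.4736 -0.3291  0.0192] 0.005443386858452257
   turntable side reg 0.92 1341 [283.  176.8] [248. 152. 315. 194.]
   turntable side reg 0.71 390 [333.5 220.6] [325. 208. 345. 231.]
   turntable top reg 0.62 269 [216.6 231.7] [206. 227. 228. 240.]
turntable {'side': [([279.3, 179.4], 0.85)], 'top': [([237.9, 213.3], 0.82)]}
   TRI [ 0.4837  0.3362 -0.006 ] 0.030155411171408433
   mould side reg 0.66 401 [333.6 220.6] [324. 208. 345. 233.]
   mould top reg 0.62 341 [329.6 198.4] [319. 186. 340. 208.]
mould {'side': [], 'top': [([332.0, 200.1], 0.58)]}
   sha
[... 1196 characters left out ...]
0.2703 0.0418] 0.0108758305963541
   shaker_blue side reg 0.81 290 [263.8 155.4] [255. 143. 275. 170.]
   shaker_blue top reg 0.5 298 [215.8 231.4] [206. 220. 227. 240.]
shaker_blue {'side': [([264.3, 165.4], 0.57)], 'top': [([330.5, 200.1], 0.61)]}
   TRI [0.4146 0.0617 0.3346] 0.1681713561986158
   paddle side reg 0.9 409 [383.5 198.7] [370. 185. 407. 223.]
   paddle side reg 0.61 422 [333.4 220.3] [325. 207. 344. 234.]
   paddle top reg 0.58 681 [318.2 134.6] [295. 127. 356. 146.]
   paddle top reg 0.33 260 [250.8 201. ] [241. 194. 261. 212.]
paddle {'side': [([389.4, 203.9], 0.91)], 'top': [([323.4, 138.6], 0.93), ([340.0, 199.2], 0.6)]}
   TRI [0.7363 0.0485 0.0152] 0.018485768537462345
```

View pics/crop0.png

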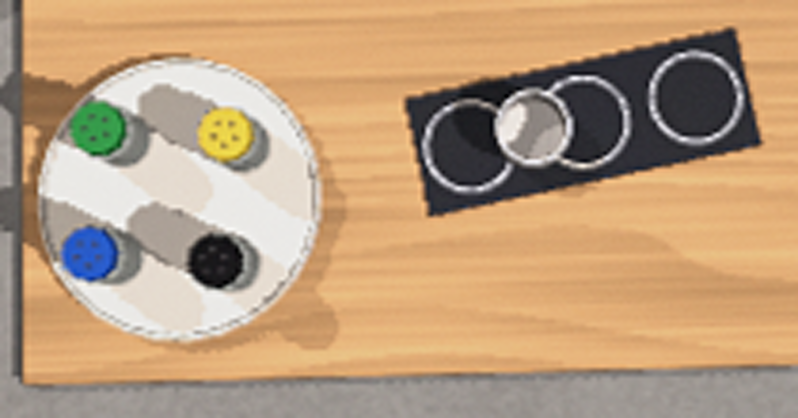

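The crop confirms the choices: green cap at crop (98,127), yellow (225,133), black (216,260), blue (90,253). The mould, crop (534,127), overlaps the left and middle rings. Next I'll measure precisely from both views with model silhouettes.

```bash
cat >> h.py <<'E'
from scipy.optimize import least_squares
TH=np.linspace(0,2*np.pi,60)
def sil(c,x,y,z0,z1,r0,r1):
    ring=lambda R,z:np.c_[x+R*np.cos(TH),y+R*np.sin(TH),0*TH+z]
    h=cv2.convexHull(proj(c,np.r_[ring(r0,z0),ring(r1,z1)]).astype(np.float32)); m=cv2.moments(h)
    return np.array([m["m10"],m["m01"]])/m["m00"],m["m00"]
def blob(img,near,lo,hi,rad=14):
    hsv=cv2.cvtColor(img,cv2.COLOR_BGR2HSV); m=cv2.inRange(hsv,np.array(lo),np.array(hi))
    w=np.zeros_like(m); cv2.circle(w,tuple(int(round(v)) for v in near),rad,255,-1); m&=w
    n,lab,st,ce=cv2.connectedComponentsWithStats(m); k=1+np.argmax(st[1:,4]); return ce[k],st[k,4]
def fitcyl(cs,h,r0,r1,z0):
    """fit x,y,z (underside of silhouette piece) from centroids {cam:uv}"""
    f=lambda p:np.concatenate([sil(c,p[0],p[1],p[2],p[2]+h,r0,r1)[0]-cs[c] for c in cs])
    p0=plane("top",cs["top"],z0); return least_squares(f,[p0[0],p0[1],z0])
COL={"green":((50,90,30),(85,255,255)),"yellow":((20,130,110),(35,255,255)),"black":((0,0,0),(180,255,62)),"blue":((100,120,50),(125,255,255)),"red":((0,150,50),(179,255,255))}
TOPC={"green":(215.8,198.4),"yellow":(249.2,200),"black":(246.8,233.4),"blue":(213.5,231.5)}
SIDEC={"green":(290,143),"yellow":(301,158),"black":(273,166),"blue":(264,149)}
E
python3 - <<'E'
from h import *
np.set_printoptions(precision=4,suppress=True)
img={c:read_camera(c) for c in C}
for k in TOPC:
    t,at=blob(img["top"],TOPC[k],*COL[k]); s,as_=blob(img["side"],SIDEC[k],*COL[k],rad=9)
    q=fitcyl({"top":t,"side":s},.024,.02,.02,.108); z=q.x
    print(k,t,at,sil("top",*z,z[2]+.024,.02,.02)[1],s,as_,sil("side",*z,z[2]+.024,.02,.02)[1],"xyz",q.x,q.fun)
# dish
m={c:None for c in C}
t=blob(img["top"],(447,213),*COL["red"],rad=40); s=blob(img["side"],(377,318),*COL["red"],rad=40)
q=fitcyl({"top":t[0],"side":s[0]},.02,.055,.075,.018); print("dish",q.x,q.fun,t[1],sil("top",*q.x,q.x[2]+.02,.055,.075)[1])
# mat: dark quad on plane, both cams
for c,uv in(("top",(344,196)),("side",(345,239))):
    g=cv2.cvtColor(img[c],cv2.COLOR_BGR2GRAY); reg=spotter.regions_of("mat",c)[0]["pixels"].astype(np.uint8)
    hull=cv2.convexHull(np.argwhere(reg)[:,::-1].astype(np.int32)); 
    dark=(g<85).astype(np.uint8)*cv2.dilate(reg,np.ones((5,5)))
    pts=np.array([plane(c,p,.021)[:2] for p in np.argwhere(dark)[:,::-1]])
    box=cv2.minAreaRect((pts*1000).astype(np.float32)); print("mat",c,box)
# rings, top: white pixels in mat
hs=cv2.cvtColor(img["top"],cv2.COLOR_BGR2HSV)
E
```

```text
green [215.4359 198.4936] 156 178.38142517395318 [290.2059 141.1765] 68 128.92288112500682 xyz [0.5319 0.3709 0.1128] [-0.0459  0.1386  0.1568  0.014 ]
yellow [248.8431 200.0392] 153 170.9902819157578 [300.1978 158.3846] 91 138.7982886263635 xyz [0.5251 0.2741 0.1126] [-0.0494  0.0412  0.1292 -0.0239]
black [246.4379 233.3529] 153 171.16085804637987 [272.4054 165.973 ] 74 142.9017893387936 xyz [0.4285 0.2825 0.1103] [-0.0415  0.2509  0.3526 -0.027 ]
blue [213.1456 231.4557] 158 180.2850940002827 [263.5443 147.7975] 79 133.12267331872135 xyz [0.4362 0.3779 0.1136] [-0.0949  0.3241  0.3986 -0.0275]
dish [ 0.4764 -0.3223  0.0158] [-0.1057  0.2033  0.212  -0.0556] 1869 1865.4607944677118
mat top ((539.9237060546875, -4.037109375), (100.36659240722656, 278.20220947265625), 10.610048294067383)
mat side ((537.7346801757812, -6.2985992431640625), (97.1864242553711, 274.5868225097656), 10.255531311035156)
```

Run:
```python
from h import *
np.set_printoptions(precision=4,suppress=True)
img={c:read_camera(c) for c in C}
cs={}
for c in C:
    m=spotter.regions_of("mould",c); cs[c]=np.argwhere(m[0]["pixels"]).mean(0)[::-1] ; print(c,cs[c],m[0]["p"])
q=fitcyl(cs,.05,.03,.03,.021); print("mould",q.x,q.fun); M=q.x
# rings: free fit of mat centre+angle by maximising whiteness under ring circles, both views
g={c:cv2.GaussianBlur(cv2.cvtColor(img[c],cv2.COLOR_BGR2GRAY),(0,0),1).astype(np.float32) for c in C}
def ringpts(p):
    u=np.array([-np.sin(p[2]),np.cos(p[2])]); o=[]
    for k in(-.095,0,.095):
        c0=p[:2]+k*u; o.append(np.c_[c0[0]+.0365*np.cos(TH),c0[1]+.0365*np.sin(TH),0*TH+.021])
    return np.concatenate(o)
from scipy.optimize import minimize
def cost(p,cams):
    P=ringpts(p); s=0
    for c in cams:
        uv=proj(c,P).astype(np.float32); s-=cv2.remap(g[c],uv[:,:1],uv[:,1:],cv2.INTER_LINEAR).mean()
    return s
for cams in(("top",),("side",),("top","side")):
    b=minimize(cost,[.539,-.004,np.radians(10.5)],args=(cams,),method="Nelder-Mead",options=dict(initial_simplex=[[.539,-.004,.18],[.545,-.004,.18],[.539,.002,.18],[.539,-.004,.22]])); print(cams,b.x,b.fun)
p=b.x
u=np.array([-np.sin(p[2]),np.cos(p[2])]); print("rings (turntable end first)",[(p[:2]+k*u).round(4) for k in(.095,0,-.095)])
def circ(c,im,x,y,z,R,col): cv2.polylines(im,[np.round(proj(c,np.c_[x+R*np.cos(TH),y+R*np.sin(TH),0*TH+z])*4*16).astype(int)],True,col,1,cv2.LINE_AA,4)
S={"green":(.5319,.3709),"yellow":(.5251,.2741),"black":(.4285,.2825)}
for c,(x0,y0) in(("top",(195,170)),("side",(240,130))):
    im=cv2.resize(img[c],None,fx=4,fy=4,interpolation=cv2.INTER_CUBIC)
    for k in(.095,0,-.095): circ(c,im,*(p[:2]+k*u),.021,.0365,(0,0,255))
    circ(c,im,M[0],M[1],.071,.03,(0,255,0)); circ(c,im,M[0],M[1],.021,.03,(0,255,0))
    for k in S: circ(c,im,*S[k],.132,.02,(255,0,255)); circ(c,im,*S[k],.038,.023,(255,0,255))
    circ(c,im,.4764,-.3223,.038,.075,(0,255,0))
    cv2.imwrite(f"pics/ov_{c}.png",im[y0*4:y0*4+(560 if c=="side" else 320),x0*4:x0*4+800])
```

```text
side [334.0169 220.2971] 0.58
top [329.2552 198.2404] 0.69
mould [0.5323 0.0397 0.0197] [-0.001   0.0002  0.0005 -0.0011]
('top',) [ 0.5397 -0.0039  0.1849] -126.70584106445312
('side',) [ 0.5384 -0.0041  0.1804] -107.25686645507812
('top', 'side') [ 0.5395 -0.0041  0.1845] -233.5528564453125
rings (turntable end first) [array([0.5221, 0.0893]), array([ 0.5395, -0.0041]), array([ 0.5569, -0.0974])]
```

View pics/ov_top.png

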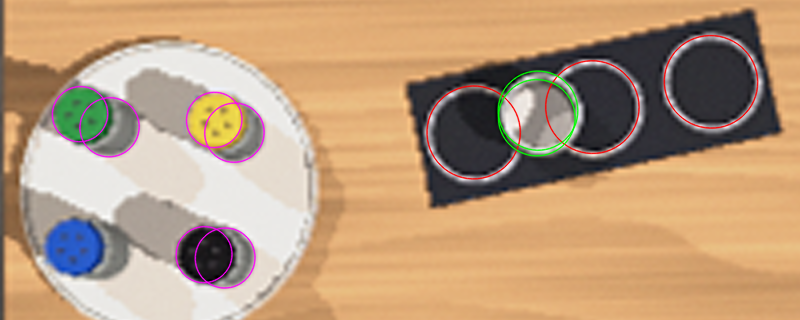

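View pics/ov_side.png

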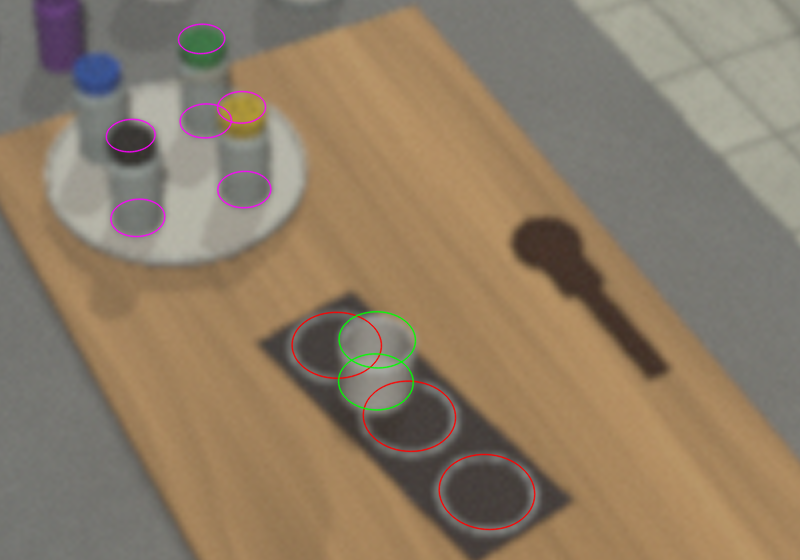

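The overlays match in both views: ring centres, mould rim and base, and the three caps and bases. The mould's underside sits at z≈0.020 and the caps' bottom at z≈0.11, which agrees with the text. First I turn to yaw 130° and travel to the mould.

>>> servo_tool:
  increments: "-0.08 -0.07 0 0 0 0.01 -1; -0.22 -0.2 0 0 0 0.03 -1; -0.37 -0.34 0 0 0 0.055 -1; -0.52 -0.48 0 0 0 0.08 -1; -0.67 -0.62 0 0 0 0.105 -1; -0.82 -0.76 0 0 0 0.13 -1; -0.94 -0.87 0 0 0 0.15 -1; -1 -0.92 0 0 0 0.156 -1"
  force: 12

```text
time_s: 3.4
tool_pos: [0.3695, 0.3784, 0.21]
ee_rot: [3.142, 0.0, 2.265]
wrist_force: [-0.5, 0.1, 0.2]
finger_gap: 1.0
grip_force: 0.0
```

```bash
cat >> h.py <<'E'
def go(*ts,yaw=np.radians(130)):
    s=r.state(); R=Ro.from_euler("xyz",s["ee_rot"]); p=np.array(s["tool_pos"])
    w=(R.inv()*Ro.from_euler("xyz",[np.pi,0,yaw])).as_rotvec()/np.pi
    print("t",round(s["time_s"],2),"tcp",p.round(4),"rot",np.array(s["ee_rot"]).round(3),"gap",round(s["finger_gap"],3),"turn",w.round(4))
    for t in ts: print("to",t,"units",(R.inv().apply(np.array(t)-p)/.2).round(3))
E
python3 -c "
from h import *
go((.532,.040,.14),(.532,.040,.037))"
```

```text
t 3.4 tcp [0.3695 0.3784 0.21  ] rot [3.142 0.    2.265] gap 1.0 turn [ 0.      0.0001 -0.0011]
to (0.532, 0.04, 0.14) units [-1.82  -0.459  0.351]
to (0.532, 0.04, 0.037) units [-1.82  -0.459  0.866]
```

>>> servo_tool:
  increments: "-0.08 -0.02 0 0 0 0 -1; -0.22 -0.05 0 0 0 0 -1; -0.37 -0.09 0 0 0 0 -1; -0.52 -0.13 0 0 0 0 -1; -0.67 -0.16 0 0 0 0 -1; -0.8 -0.2 0 0 0 0 -1; -0.9 -0.22 0 0 0 0 -1; -0.95 -0.24 0 0 0 0 -1"

```text
time_s: 4.4
tool_pos: [0.4546, 0.2037, 0.2099]
ee_rot: [3.142, -0.0, 2.269]
wrist_force: [0.1, 0.2, -0.4]
finger_gap: 1.001
grip_force: 0.0
```

>>> servo_tool:
  increments: "-0.08 -0.02 0.02 0 0 0 -1; -0.22 -0.05 0.08 0 0 0 -1; -0.37 -0.09 0.15 0 0 0 -1; -0.52 -0.13 0.22 0 0 0 -1; -0.66 -0.16 0.28 0 0 0 -1; -0.78 -0.2 0.32 0 0 0 -1; -0.85 -0.21 0.35 0 0 0 -1; -0.87 -0.219 0.35 0 0 0 -1"

```text
time_s: 5.4
tool_pos: [0.5324, 0.0425, 0.1392]
ee_rot: [-3.141, -0.001, 2.268]
wrist_force: [-0.3, 0.7, 0.4]
finger_gap: 1.0
grip_force: 0.0
```

```bash
python3 -c "
from h import *
go((.532,.040,.037))"
```

```text
t 5.4 tcp [0.5324 0.0425 0.1392] rot [-3.141e+00 -1.000e-03  2.268e+00] gap 1.0 turn [-0.0003 -0.0003 -0.0003]
to (0.532, 0.04, 0.037) units [-0.009 -0.009  0.511]
```

>>> servo_tool:
  increments: "-0.01 -0.01 0.05 0 0 0 -1; -0.01 -0.01 0.13 0 0 0 -1; -0.01 -0.01 0.22 0 0 0 -1; -0.01 -0.01 0.32 0 0 0 -1; -0.01 -0.01 0.41 0 0 0 -1; -0.01 -0.01 0.47 0 0 0 -1; -0.01 -0.01 0.505 0 0 0 -1; -0.01 -0.01 0.51 0 0 0 -1"

```text
time_s: 6.4
tool_pos: [0.5321, 0.0401, 0.0375]
ee_rot: [-3.141, -0.0, 2.269]
wrist_force: [0.4, -0.8, 0.2]
finger_gap: 1.002
grip_force: 0.0
```

>>> servo_tool:
  increments: "0 0 0 0 0 0 1; 0 0 0 0 0 0 1; 0 0 0 0 0 0 1; 0 0 0 0 0 0 1; 0 0 0 0 0 0 1; 0 0 0 0 0 0 1; 0 0 0 0 0 0 1; 0 0 0 0 0 0 1"
  force: 12

```text
time_s: 7.4
tool_pos: [0.5325, 0.04, 0.0383]
ee_rot: [3.141, 0.0, 2.269]
wrist_force: [-1.4, -0.5, 4.4]
finger_gap: 0.66
grip_force: 12.0
```

```bash
python3 -c "
from h import *
go((.532,.040,.14),(.4764,-.3223,.12),(.4764,-.3223,.040))
cv2.imwrite('pics/a1.png',cv2.resize(read_camera('side')[130:370,240:480],(600,600),interpolation=cv2.INTER_CUBIC))"
```

```text
t 7.4 tcp [0.5325 0.04   0.0383] rot [3.141 0.    2.269] gap 0.66 turn [ 0.0001  0.0001 -0.    ]
to (0.532, 0.04, 0.14) units [ 0.001 -0.002 -0.508]
to (0.4764, -0.3223, 0.12) units [-1.208 -1.379 -0.408]
to (0.4764, -0.3223, 0.04) units [-1.208 -1.379 -0.008]
```

View pics/a1.png

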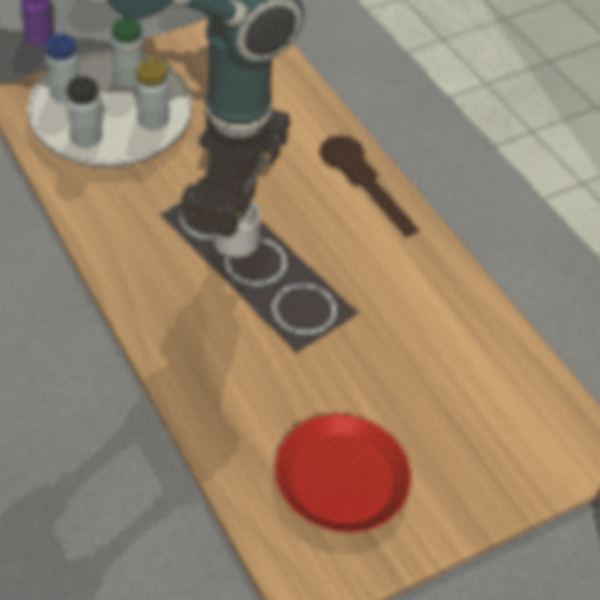

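The picture shows the gripper closed on the mould at crop (240,225), with the dish still free at (343,470). The opening of 0.66 (≈58 mm) fits the mould. Now I lift.

>>> servo_tool:
  increments: "0 0 -0.02 0 0 0 1; 0 0 -0.07 0 0 0 1; 0 0 -0.15 0 0 0 1; 0 0 -0.25 0 0 0 1; 0 0 -0.35 0 0 0 1; 0 0 -0.43 0 0 0 1; 0 0 -0.49 0 0 0 1; 0 0 -0.5 0 0 0 1"

```text
time_s: 8.45
tool_pos: [0.5329, 0.0401, 0.1391]
ee_rot: [3.14, 0.001, 2.269]
wrist_force: [0.2, -0.9, -1.3]
finger_gap: 0.66
grip_force: 12.0
```

>>> servo_tool:
  increments: "-0.04 -0.05 0 0 0 0 1; -0.12 -0.14 0 0 0 0 1; -0.22 -0.25 0 0 0 0 1; -0.32 -0.36 0 0 0 0 1; -0.42 -0.47 0 0 0 0 1; -0.51 -0.58 0 0 0 0 1; -0.58 -0.66 0 0 0 0 1; -0.6 -0.69 0 0 0 0 1"

```text
time_s: 9.45
tool_pos: [0.5024, -0.1419, 0.1369]
ee_rot: [-3.14, -0.002, 2.267]
wrist_force: [-0.9, -0.3, -0.7]
finger_gap: 0.661
grip_force: 12.0
```

>>> servo_tool:
  increments: "-0.04 -0.05 0 0 0 0 1; -0.12 -0.14 0 0 0 0 1; -0.22 -0.25 0 0 0 0 1; -0.32 -0.36 0 0 0 0 1; -0.42 -0.47 0 0 0 0 1; -0.52 -0.59 0 0 0 0 1; -0.59 -0.67 0 0 0 0 1; -0.608 -0.69 0 0 0 0 1"

```text
time_s: 10.45
tool_pos: [0.4758, -0.3232, 0.1377]
ee_rot: [3.141, -0.0, 2.267]
wrist_force: [-0.1, 0.7, -0.9]
finger_gap: 0.661
grip_force: 12.0
```

```bash
python3 -c "
from h import *
go((.4764,-.3223,.050),(.4764,-.3223,.041))
print(r.state()['wrist_force'])
for c in C:
    im=read_camera(c); d=blob(im,(447,213) if c=='top' else (377,318),*COL['red'],rad=45); print(c,d)
    m=spotter.regions_of('mould',c)
    print([(x['p'],np.argwhere(x['pixels']).mean(0)[::-1]) for x in m[:2]])
"
```

```text
t 10.45 tcp [ 0.4758 -0.3232  0.1377] rot [ 3.141 -0.     2.267] gap 0.661 turn [ 0.     -0.0001 -0.0005]
to (0.4764, -0.3223, 0.05) units [0.002 0.005 0.439]
to (0.4764, -0.3223, 0.041) units [0.002 0.005 0.484]
[-0.08101344  0.69329371 -0.90121266]
side (array([376.47104478, 321.96298507]), np.int32(1675))
[]
top (array([441.24934839, 217.88010426]), np.int32(1151))
[(0.82, array([454.49074074, 212.98611111]))]
```

>>> servo_tool:
  increments: "0 0 0.04 0 0 0 1; 0 0 0.11 0 0 0 1; 0 0 0.2 0 0 0 1; 0 0 0.29 0 0 0 1; 0 0 0.37 0 0 0 1; 0 0 0.42 0 0 0 1; 0 0 0.445 0 0 0 1; 0 0 0.455 0 0 0 1"

```text
time_s: 11.65
tool_pos: [0.4762, -0.3226, 0.0469]
ee_rot: [3.142, 0.0, 2.269]
wrist_force: [0.4, 0.2, -1.2]
finger_gap: 0.656
grip_force: 12.0
```

>>> servo_tool:
  increments: "0 0 0.005 0 0 0 1; 0 0 0.01 0 0 0 1; 0 0 0.015 0 0 0 1; 0 0 0.02 0 0 0 1; 0 0 0.022 0 0 0 1; 0 0 0.024 0 0 0 1; 0 0 0.024 0 0 0 1; 0 0 0.024 0 0 0 1"

```text
time_s: 12.65
tool_pos: [0.476, -0.3224, 0.0421]
ee_rot: [-3.142, -0.0, 2.269]
wrist_force: [0.3, 0.5, -0.2]
finger_gap: 0.661
grip_force: 12.0
```

>>> servo_tool:
  increments: "0 0 0.002 0 0 0 1; 0 0 0.004 0 0 0 1; 0 0 0.005 0 0 0 1; 0 0 0.006 0 0 0 1; 0 0 0.006 0 0 0 1; 0 0 0.006 0 0 0 1; 0 0 0.006 0 0 0 1; 0 0 0.006 0 0 0 1"

```text
time_s: 13.65
tool_pos: [0.4761, -0.3225, 0.0414]
ee_rot: [3.142, 0.0, 2.269]
wrist_force: [-2.7, 2.2, 5.2]
finger_gap: 0.66
grip_force: 12.0
```

Contact (5 N). I release, opening gradually, then rise.

>>> servo_tool:
  increments: "0 0 0 0 0 0 -0.4; 0 0 0 0 0 0 -0.5; 0 0 0 0 0 0 -0.6; 0 0 0 0 0 0 -0.7; 0 0 0 0 0 0 -0.8; 0 0 0 0 0 0 -0.8; 0 0 0 0 0 0 -0.8; 0 0 0 0 0 0 -0.8"

```text
time_s: 14.65
tool_pos: [0.4761, -0.3224, 0.0409]
ee_rot: [3.142, 0.0, 2.269]
wrist_force: [-0.2, -0.6, -0.3]
finger_gap: 0.902
grip_force: 0.0
```

>>> servo_tool:
  increments: "0 0 -0.03 0 0 0 -0.8; 0 0 -0.1 0 0 0 -0.8; 0 0 -0.2 0 0 0 -0.8; 0 0 -0.32 0 0 0 -0.8; 0 0 -0.44 0 0 0 -0.8; 0 0 -0.56 0 0 0 -0.8; 0 0 -0.66 0 0 0 -1; 0 0 -0.7 0 0 0 -1"

```text
time_s: 15.65
tool_pos: [0.4769, -0.3231, 0.1835]
ee_rot: [3.141, 0.004, 2.269]
wrist_force: [-0.3, -0.2, -0.2]
finger_gap: 0.999
grip_force: 0.0
```

```bash
python3 -c "
from h import *
go((.5319,.3709,.19),(.5319,.3709,.077))
"
```

```text
t 15.65 tcp [ 0.4769 -0.3231  0.1835] rot [3.141 0.004 2.269] gap 0.999 turn [ 0.0003  0.0011 -0.0001]
to (0.5319, 0.3709, 0.19) units [ 2.482  2.44  -0.039]
to (0.5319, 0.3709, 0.077) units [2.484 2.44  0.526]
```

>>> servo_tool:
  increments: "0.06 0.06 -0.01 0 0 0 -1; 0.18 0.18 -0.03 0 0 0 -1; 0.33 0.32 -0.05 0 0 0 -1; 0.49 0.48 -0.07 0 0 0 -1; 0.65 0.64 -0.09 0 0 0 -1; 0.81 0.8 -0.1 0 0 0 -1; 0.93 0.92 -0.1 0 0 0 -1; 0.99 0.97 -0.1 0 0 0 -1"

```text
time_s: 16.65
tool_pos: [0.4963, -0.0437, 0.1997]
ee_rot: [-3.14, -0.002, 2.271]
wrist_force: [0.5, 0.0, 0.4]
finger_gap: 1.001
grip_force: 0.0
```

```bash
python3 -c "
from h import *
go((.5319,.3709,.19))
im={c:read_camera(c) for c in C}
t=cv2.resize(im['top'][160:270,190:480],(800,303),interpolation=cv2.INTER_CUBIC); s=cv2.resize(im['side'][280:360,300:460],(600,300),interpolation=cv2.INTER_CUBIC)
cv2.imwrite('pics/a2.png',np.vstack([t[:300],cv2.copyMakeBorder(s,0,0,0,200,cv2.BORDER_CONSTANT)]))
"
```

```text
t 16.65 tcp [ 0.4963 -0.0437  0.1997] rot [-3.140e+00 -2.000e-03  2.271e+00] gap 1.001 turn [-0.0004 -0.0006  0.0007]
to (0.5319, 0.3709, 0.19) units [1.47  1.472 0.05 ]
```

View pics/a2.png

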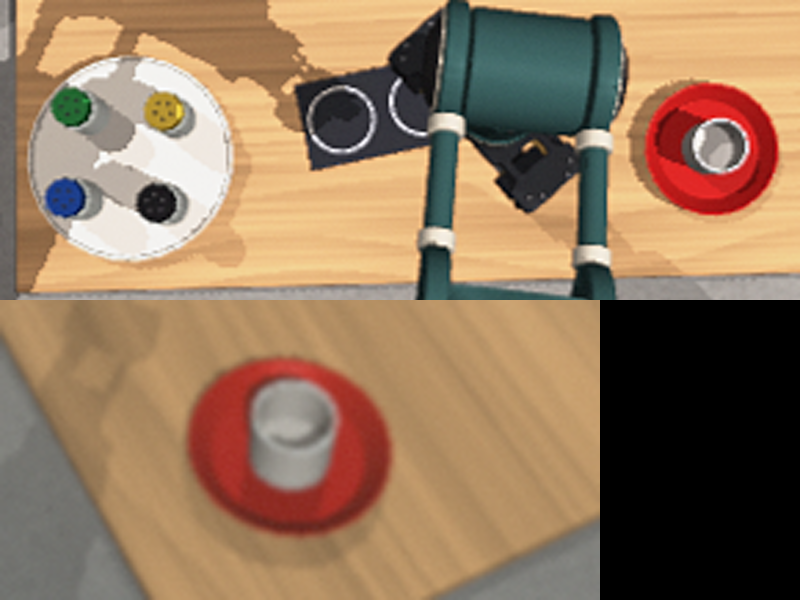

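The mould stands upright in the middle of the dish (top crop (718,148), side crop (292,435)), and the dish and shakers haven't moved. On to the green cap.

>>> servo_tool:
  increments: "0.05 0.05 0 0 0 0 -1; 0.15 0.15 0 0 0 0 -1; 0.27 0.27 0 0 0 0 -1; 0.39 0.39 0 0 0 0 -1; 0.51 0.51 0 0 0 0 -1; 0.62 0.62 0 0 0 0 -1; 0.7 0.7 0 0 0 0 -1; 0.735 0.735 0 0 0 0 -1"

```text
time_s: 17.75
tool_pos: [0.5158, 0.1616, 0.2007]
ee_rot: [-3.141, -0.0, 2.269]
wrist_force: [-0.3, 0.4, -0.3]
finger_gap: 1.0
grip_force: 0.0
```

>>> servo_tool:
  increments: "0.05 0.05 0 0 0 0 -1; 0.15 0.15 0 0 0 0 -1; 0.27 0.27 0 0 0 0 -1; 0.39 0.39 0 0 0 0 -1; 0.52 0.52 0 0 0 0 -1; 0.66 0.66 0 0 0 0 -1; 0.725 0.725 0 0 0 0 -1; 0.735 0.735 0 0 0 0 -1"

```text
time_s: 18.75
tool_pos: [0.5338, 0.3684, 0.2006]
ee_rot: [-3.141, 0.0, 2.27]
wrist_force: [0.1, -0.5, 0.3]
finger_gap: 0.998
grip_force: 0.0
```

```bash
python3 -c "
from h import *
go((.5319,.3709,.077))"
```

```text
t 18.75 tcp [0.5338 0.3684 0.2006] rot [-3.141  0.     2.27 ] gap 0.998 turn [-0.0003  0.0001  0.0002]
to (0.5319, 0.3709, 0.077) units [0.016 0.001 0.618]
```

>>> servo_tool:
  increments: "0.01 0 0.04 0 0 0 -1; 0.01 0 0.12 0 0 0 -1; 0.01 0 0.23 0 0 0 -1; 0.01 0 0.34 0 0 0 -1; 0.01 0 0.45 0 0 0 -1; 0.01 0 0.54 0 0 0 -1; 0.01 0 0.6 0 0 0 -1; 0.01 0 0.618 0 0 0 -1"

```text
time_s: 19.75
tool_pos: [0.532, 0.3691, 0.0762]
ee_rot: [-3.14, -0.0, 2.268]
wrist_force: [0.1, -0.0, -0.5]
finger_gap: 0.997
grip_force: 0.0
```

>>> servo_tool:
  increments: "0 0 0 0 0 0 0; 0 0 0 0 0 0 0.2; 0 0 0 0 0 0 1; 0 0 0 0 0 0 1; 0 0 0 0 0 0 1; 0 0 0 0 0 0 1; 0 0 0 0 0 0 1; 0 0 0 0 0 0 1"
  force: 15

```text
time_s: 20.75
tool_pos: [0.5326, 0.3698, 0.0776]
ee_rot: [3.141, 0.0, 2.269]
wrist_force: [-0.7, -0.8, 2.4]
finger_gap: 0.497
grip_force: 15.0
```

>>> servo_tool:
  increments: "0 0 -0.02 0 0 0 1; 0 0 -0.07 0 0 0 1; 0 0 -0.14 0 0 0 1; 0 0 -0.22 0 0 0 1; 0 0 -0.32 0 0 0 1; 0 0 -0.42 0 0 0 1; 0 0 -0.52 0 0 0 1; 0 0 -0.6 0 0 0 1"

```text
time_s: 21.75
tool_pos: [0.5329, 0.3699, 0.1993]
ee_rot: [3.14, 0.0, 2.269]
wrist_force: [0.1, -0.6, -1.5]
finger_gap: 0.496
grip_force: 15.0
```

```bash
python3 -c "
from h import *
go((.5569,-.0974,.19))
cv2.imwrite('pics/a3.png',cv2.resize(read_camera('side')[70:230,200:400],(600,480),interpolation=cv2.INTER_CUBIC))"
```

```text
t 21.75 tcp [0.5329 0.3699 0.1993] rot [3.14  0.    2.269] gap 0.496 turn [ 0.0005  0.0001 -0.0001]
to (0.5569, -0.0974, 0.19) units [-1.867 -1.41   0.045]
```

View pics/a3.png

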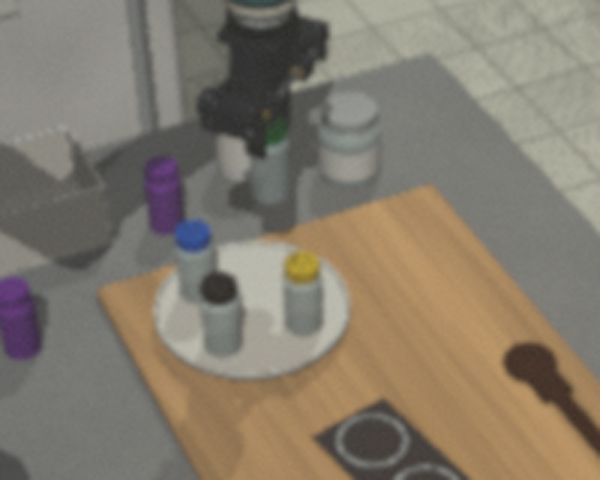

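The green-capped shaker hangs upright in the gripper (crop (270,170)), and the other three stand undisturbed. I carry it to the ring nearest the dish.

>>> servo_tool:
  increments: "-0.05 -0.04 0 0 0 0 1; -0.16 -0.12 0 0 0 0 1; -0.3 -0.23 0 0 0 0 1; -0.45 -0.34 0 0 0 0 1; -0.61 -0.46 0 0 0 0 1; -0.76 -0.58 0 0 0 0 1; -0.88 -0.67 0 0 0 0 1; -0.935 -0.705 0 0 0 0 1"

```text
time_s: 22.8
tool_pos: [0.5436, 0.1336, 0.196]
ee_rot: [-3.139, -0.001, 2.267]
wrist_force: [-0.8, -0.1, -1.8]
finger_gap: 0.495
grip_force: 15.0
```

>>> servo_tool:
  increments: "-0.05 -0.04 0 0 0 0 1; -0.16 -0.12 0 0 0 0 1; -0.3 -0.23 0 0 0 0 1; -0.46 -0.35 0 0 0 0 1; -0.62 -0.47 0 0 0 0 1; -0.79 -0.6 0 0 0 0 1; -0.91 -0.69 0 0 0 0 1; -0.935 -0.705 0 0 0 0 1"

```text
time_s: 23.8
tool_pos: [0.5568, -0.0993, 0.197]
ee_rot: [-3.141, -0.0, 2.267]
wrist_force: [0.5, 0.3, -1.2]
finger_gap: 0.494
grip_force: 15.0
```

```bash
python3 -c "
from h import *
go((.5569,-.0974,.07),(.5569,-.0974,.061))"
```

```text
t 23.8 tcp [ 0.5568 -0.0993  0.197 ] rot [-3.141 -0.     2.267] gap 0.494 turn [-0.0001 -0.0001 -0.0006]
to (0.5569, -0.0974, 0.07) units [0.007 0.007 0.635]
to (0.5569, -0.0974, 0.061) units [0.007 0.007 0.68 ]
```

>>> servo_tool:
  increments: "0 0 0.04 0 0 0 1; 0 0 0.12 0 0 0 1; 0 0 0.23 0 0 0 1; 0 0 0.34 0 0 0 1; 0 0 0.45 0 0 0 1; 0 0 0.54 0 0 0 1; 0.005 0.005 0.61 0 0 0 1; 0.005 0.005 0.635 0 0 0 1"

```text
time_s: 24.8
tool_pos: [0.5562, -0.0961, 0.069]
ee_rot: [-3.141, -0.001, 2.269]
wrist_force: [0.2, -0.3, -1.9]
finger_gap: 0.496
grip_force: 15.0
```

>>> servo_tool:
  increments: "0 0 0.006 0 0 0 1; 0 0 0.012 0 0 0 1; 0 0 0.018 0 0 0 1; 0 0 0.024 0 0 0 1; 0 0 0.03 0 0 0 1; 0 0 0.036 0 0 0 1; 0 0 0.036 0 0 0 1; 0 0 0.036 0 0 0 1"

```text
time_s: 25.8
tool_pos: [0.5569, -0.0967, 0.0631]
ee_rot: [3.142, 0.0, 2.269]
wrist_force: [0.4, 0.6, -1.9]
finger_gap: 0.495
grip_force: 15.0
```

>>> servo_tool:
  increments: "0 0 0.002 0 0 0 1; 0 0 0.004 0 0 0 1; 0 0 0.006 0 0 0 1; 0 0 0.008 0 0 0 1; 0 0 0.01 0 0 0 1; 0 0 0.012 0 0 0 1; 0 0 0.012 0 0 0 1; 0 0 0.012 0 0 0 1"

```text
time_s: 26.8
tool_pos: [0.5569, -0.0967, 0.0607]
ee_rot: [3.142, -0.0, 2.269]
wrist_force: [0.2, 0.1, -1.1]
finger_gap: 0.497
grip_force: 15.0
```

>>> servo_tool:
  increments: "0 0 0.001 0 0 0 1; 0 0 0.002 0 0 0 1; 0 0 0.003 0 0 0 1; 0 0 0.004 0 0 0 1; 0 0 0.005 0 0 0 1; 0 0 0.006 0 0 0 1; 0 0 0.006 0 0 0 1; 0 0 0.006 0 0 0 1"

```text
time_s: 27.8
tool_pos: [0.5573, -0.0969, 0.0605]
ee_rot: [3.141, 0.001, 2.269]
wrist_force: [-3.3, 0.8, 6.8]
finger_gap: 0.496
grip_force: 15.0
```

Contact. Release and rise.

>>> servo_tool:
  increments: "0 0 0 0 0 0 -0.1; 0 0 0 0 0 0 -0.3; 0 0 0 0 0 0 -0.5; 0 0 0 0 0 0 -0.7; 0 0 0 0 0 0 -0.8; 0 0 0 0 0 0 -0.8; 0 0 0 0 0 0 -0.8; 0 0 0 0 0 0 -0.8"

```text
time_s: 28.8
tool_pos: [0.5569, -0.0967, 0.0595]
ee_rot: [-3.142, 0.0, 2.269]
wrist_force: [0.1, 0.5, -0.0]
finger_gap: 0.901
grip_force: 0.0
```

>>> servo_tool:
  increments: "0 0 -0.03 0 0 0 -0.8; 0 0 -0.1 0 0 0 -0.8; 0 0 -0.2 0 0 0 -0.8; 0 0 -0.32 0 0 0 -0.8; 0 0 -0.44 0 0 0 -0.8; 0 0 -0.56 0 0 0 -0.8; 0 0 -0.66 0 0 0 -1; 0 0 -0.7 0 0 0 -1"

```text
time_s: 29.8
tool_pos: [0.5579, -0.0969, 0.2018]
ee_rot: [3.14, 0.003, 2.269]
wrist_force: [0.4, 0.2, -0.4]
finger_gap: 1.001
grip_force: 0.0
```

```bash
python3 -c "
from h import *
go((.5251,.2741,.2),(.5251,.2741,.077))"
```

```text
t 29.8 tcp [ 0.5579 -0.0969  0.2018] rot [3.140e+00 3.000e-03 2.269e+00] gap 1.001 turn [ 0.0006  0.0008 -0.0001]
to (0.5251, 0.2741, 0.2) units [1.527 1.066 0.007]
to (0.5251, 0.2741, 0.077) units [1.528 1.065 0.622]
```

>>> servo_tool:
  increments: "0.05 0.03 0 0 0 0 -1; 0.15 0.1 0 0 0 0 -1; 0.27 0.19 0 0 0 0 -1; 0.4 0.28 0 0 0 0 -1; 0.53 0.37 0 0 0 0 -1; 0.65 0.45 0 0 0 0 -1; 0.73 0.51 0 0 0 0 -1; 0.763 0.533 0 0 0 0 -1"

```text
time_s: 30.8
tool_pos: [0.5398, 0.0899, 0.1987]
ee_rot: [-3.14, -0.001, 2.27]
wrist_force: [-0.3, -0.6, 0.1]
finger_gap: 0.997
grip_force: 0.0
```

>>> servo_tool:
  increments: "0.05 0.03 0 0 0 0 -1; 0.15 0.1 0 0 0 0 -1; 0.27 0.19 0 0 0 0 -1; 0.4 0.28 0 0 0 0 -1; 0.54 0.38 0 0 0 0 -1; 0.67 0.47 0 0 0 0 -1; 0.75 0.52 0 0 0 0 -1; 0.763 0.533 0 0 0 0 -1"

```text
time_s: 31.8
tool_pos: [0.524, 0.2746, 0.1994]
ee_rot: [-3.141, 0.0, 2.27]
wrist_force: [-0.6, 0.4, -0.1]
finger_gap: 1.004
grip_force: 0.0
```

```bash
python3 -c "
from h import *
go((.5251,.2741,.077))
im={c:read_camera(c) for c in C}
t=cv2.resize(im['top'][170:250,280:480],(800,320),interpolation=cv2.INTER_CUBIC); s=cv2.resize(im['side'][180:270,290:430],(420,270),interpolation=cv2.INTER_CUBIC)
cv2.imwrite('pics/a4.png',np.vstack([t,cv2.copyMakeBorder(s,0,0,0,380,cv2.BORDER_CONSTANT)]))
tp,a=blob(im['top'],proj('top',[.557,-.097,.115]),*COL['green'],rad=16); sp,b=blob(im['side'],proj('side',[.557,-.097,.103]),*COL['green'],rad=14)
q=fitcyl({'top':tp,'side':sp},.024,.02,.02,.091); print(q.x,q.fun,a,b)
"
```

```text
t 31.8 tcp [0.524  0.2746 0.1994] rot [-3.141  0.     2.27 ] gap 1.004 turn [-0.0001  0.0001  0.0003]
to (0.5251, 0.2741, 0.077) units [-0.006  0.003  0.612]
[ 0.55642526 -0.09520661  0.0943584 ] [-0.03288591  0.25078714  0.46274007 -0.02753174] 156 117
```

View pics/a4.png

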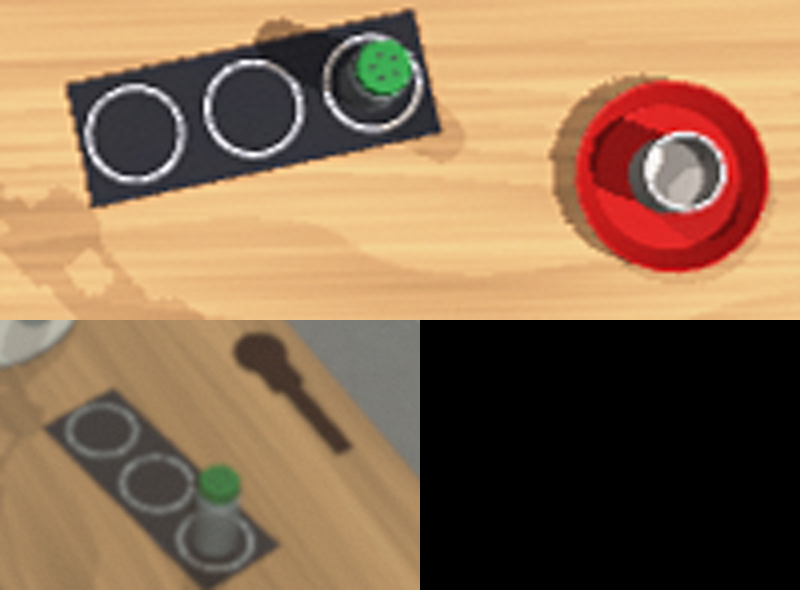

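The green-capped shaker stands upright in the centre of its ring (top crop (383,67), side crop (218,500)), 2 mm off target at most. Now yellow.

>>> servo_tool:
  increments: "0 0 0.04 0 0 0 -1; 0 0 0.12 0 0 0 -1; 0 0 0.23 0 0 0 -1; 0 0 0.34 0 0 0 -1; 0 0 0.45 0 0 0 -1; 0 0 0.54 0 0 0 -1; 0 0 0.6 0 0 0 -1; 0 0 0.612 0 0 0 -1"

```text
time_s: 32.9
tool_pos: [0.5235, 0.2737, 0.0759]
ee_rot: [-3.14, -0.0, 2.268]
wrist_force: [-0.4, -0.1, -0.3]
finger_gap: 1.0
grip_force: 0.0
```

>>> servo_tool:
  increments: "0 0 0 0 0 0 0; 0 0 0 0 0 0 0.2; 0 0 0 0 0 0 1; 0 0 0 0 0 0 1; 0 0 0 0 0 0 1; 0 0 0 0 0 0 1; 0 0 0 0 0 0 1; 0 0 0 0 0 0 1"
  force: 15

```text
time_s: 33.9
tool_pos: [0.5242, 0.2742, 0.0774]
ee_rot: [3.141, 0.0, 2.269]
wrist_force: [-0.4, -0.6, 2.8]
finger_gap: 0.498
grip_force: 15.0
```

>>> servo_tool:
  increments: "0 0 -0.02 0 0 0 1; 0 0 -0.07 0 0 0 1; 0 0 -0.14 0 0 0 1; 0 0 -0.22 0 0 0 1; 0 0 -0.32 0 0 0 1; 0 0 -0.42 0 0 0 1; 0 0 -0.52 0 0 0 1; 0 0 -0.6 0 0 0 1"

```text
time_s: 34.9
tool_pos: [0.5245, 0.2744, 0.1991]
ee_rot: [3.14, 0.0, 2.269]
wrist_force: [0.5, -0.1, -1.6]
finger_gap: 0.499
grip_force: 15.0
```

```bash
python3 -c "
from h import *
go((.5221,.0893,.197))"
```

```text
t 34.9 tcp [0.5245 0.2744 0.1991] rot [3.14  0.    2.269] gap 0.499 turn [ 0.0005  0.0001 -0.0001]
to (0.5221, 0.0893, 0.197) units [-0.701 -0.604  0.01 ]
```

>>> servo_tool:
  increments: "-0.04 -0.03 0 0 0 0 1; -0.12 -0.1 0 0 0 0 1; -0.23 -0.2 0 0 0 0 1; -0.35 -0.3 0 0 0 0 1; -0.48 -0.41 0 0 0 0 1; -0.6 -0.52 0 0 0 0 1; -0.68 -0.59 0 0 0 0 1; -0.7 -0.604 0 0 0 0 1"

```text
time_s: 35.9
tool_pos: [0.5203, 0.0869, 0.1958]
ee_rot: [-3.139, -0.001, 2.266]
wrist_force: [-0.4, 0.2, -2.2]
finger_gap: 0.5
grip_force: 15.0
```

```bash
python3 -c "
from h import *
go((.5221,.0893,.069))"
```

```text
t 35.9 tcp [0.5203 0.0869 0.1958] rot [-3.139e+00 -1.000e-03  2.266e+00] gap 0.5 turn [-0.0007 -0.0003 -0.001 ]
to (0.5221, 0.0893, 0.069) units [0.003 0.016 0.634]
```

>>> servo_tool:
  increments: "0 0 0.04 0 0 0 1; 0 0 0.12 0 0 0 1; 0 0 0.23 0 0 0 1; 0 0 0.34 0 0 0 1; 0 0 0.45 0 0 0 1; 0 0 0.54 0 0 0 1; 0 0 0.61 0 0 0 1; 0 0 0.635 0 0 0 1"

```text
time_s: 36.9
tool_pos: [0.5208, 0.0894, 0.0688]
ee_rot: [-3.14, -0.001, 2.269]
wrist_force: [0.2, -0.6, -0.1]
finger_gap: 0.501
grip_force: 15.0
```

>>> servo_tool:
  increments: "0 0 0.006 0 0 0 1; 0 0 0.012 0 0 0 1; 0 0 0.018 0 0 0 1; 0 0 0.024 0 0 0 1; 0 0 0.03 0 0 0 1; 0 0 0.034 0 0 0 1; 0 0 0.034 0 0 0 1; 0 0 0.034 0 0 0 1"

```text
time_s: 37.9
tool_pos: [0.5215, 0.0893, 0.0633]
ee_rot: [3.142, 0.0, 2.269]
wrist_force: [-0.5, -0.1, -1.9]
finger_gap: 0.501
grip_force: 15.0
```

>>> servo_tool:
  increments: "0 0 0.003 0 0 0 1; 0 0 0.006 0 0 0 1; 0 0 0.009 0 0 0 1; 0 0 0.012 0 0 0 1; 0 0 0.014 0 0 0 1; 0 0 0.016 0 0 0 1; 0 0 0.016 0 0 0 1; 0 0 0.016 0 0 0 1"

```text
time_s: 38.9
tool_pos: [0.5216, 0.0892, 0.0604]
ee_rot: [3.142, 0.0, 2.269]
wrist_force: [-0.9, -0.8, 2.0]
finger_gap: 0.498
grip_force: 15.0
```

Touching, so I release and rise, then go to black.

>>> servo_tool:
  increments: "0 0 0 0 0 0 -0.1; 0 0 0 0 0 0 -0.3; 0 0 0 0 0 0 -0.5; 0 0 0 0 0 0 -0.7; 0 0 0 0 0 0 -0.8; 0 0 0 0 0 0 -0.8; 0 0 0 0 0 0 -0.8; 0 0 0 0 0 0 -0.8"

```text
time_s: 39.9
tool_pos: [0.5215, 0.0893, 0.0601]
ee_rot: [3.142, 0.0, 2.269]
wrist_force: [-0.4, 0.1, -0.4]
finger_gap: 0.9
grip_force: 0.0
```

>>> servo_tool:
  increments: "0 0 -0.03 0 0 0 -0.8; 0 0 -0.1 0 0 0 -0.8; 0 0 -0.2 0 0 0 -0.8; 0 0 -0.32 0 0 0 -0.8; 0 0 -0.44 0 0 0 -0.8; 0 0 -0.56 0 0 0 -0.8; 0 0 -0.66 0 0 0 -1; 0 0 -0.7 0 0 0 -1"

```text
time_s: 40.9
tool_pos: [0.5227, 0.0894, 0.2028]
ee_rot: [3.138, 0.002, 2.269]
wrist_force: [0.3, 0.3, -0.4]
finger_gap: 1.0
grip_force: 0.0
```

```bash
python3 -c "
from h import *
go((.4285,.2825,.2))"
```

```text
t 40.9 tcp [0.5227 0.0894 0.2028] rot [3.138e+00 2.000e-03 2.269e+00] gap 1.0 turn [ 0.001   0.0007 -0.0001]
to (0.4285, 0.2825, 0.2) units [1.042 0.26  0.013]
```

>>> servo_tool:
  increments: "0.05 0.01 0 0 0 0 -1; 0.16 0.04 0 0 0 0 -1; 0.31 0.08 0 0 0 0 -1; 0.48 0.12 0 0 0 0 -1; 0.65 0.17 0 0 0 0 -1; 0.82 0.21 0 0 0 0 -1; 0.95 0.25 0 0 0 0 -1; 1 0.26 0 0 0 0 -1"

```text
time_s: 41.9
tool_pos: [0.4312, 0.277, 0.199]
ee_rot: [-3.14, -0.001, 2.271]
wrist_force: [-0.2, -0.0, 0.1]
finger_gap: 1.001
grip_force: 0.0
```

```bash
python3 -c "
from h import *
go((.4285,.2825,.0775))
im={c:read_camera(c) for c in C}
t=cv2.resize(im['top'][170:250,280:480],(800,320),interpolation=cv2.INTER_CUBIC); s=cv2.resize(im['side'][130:270,240:430],(380,280),interpolation=cv2.INTER_CUBIC)
cv2.imwrite('pics/a5.png',np.vstack([t,cv2.copyMakeBorder(s,0,0,0,420,cv2.BORDER_CONSTANT)]))
tp,a=blob(im['top'],proj('top',[.522,.089,.115]),*COL['yellow'],rad=12); sp,b=blob(im['side'],proj('side',[.522,.089,.103]),*COL['yellow'],rad=14)
q=fitcyl({'top':tp,'side':sp},.024,.02,.02,.091); print(q.x,q.fun,a,b)
"
```

```text
t 41.9 tcp [0.4312 0.277  0.199 ] rot [-3.140e+00 -1.000e-03  2.271e+00] gap 1.001 turn [-0.0006 -0.0002  0.0006]
to (0.4285, 0.2825, 0.0775) units [0.03  0.009 0.607]
[0.52265818 0.08958099 0.09587548] [-0.11142146  0.16247825  0.18637782 -0.06147454] 157 128
```

View pics/a5.png

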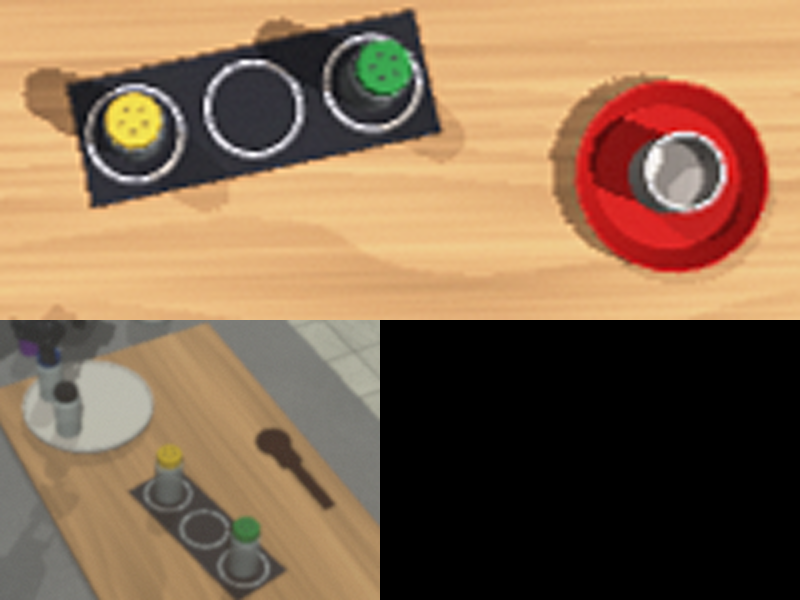

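The yellow and green shakers stand upright inside the end rings (top crop (134,122) and (383,67)), and the middle ring at (253,108) is free. Now black.

>>> servo_tool:
  increments: "0.03 0.005 0.03 0 0 0 -1; 0.03 0.005 0.1 0 0 0 -1; 0.03 0.005 0.21 0 0 0 -1; 0.03 0.005 0.33 0 0 0 -1; 0.03 0.005 0.44 0 0 0 -1; 0.03 0.005 0.54 0 0 0 -1; 0.03 0.005 0.59 0 0 0 -1; 0.03 0.005 0.607 0 0 0 -1"

```text
time_s: 43.0
tool_pos: [0.4293, 0.2805, 0.0777]
ee_rot: [-3.14, -0.0, 2.268]
wrist_force: [0.3, 0.6, -0.6]
finger_gap: 1.0
grip_force: 0.0
```

>>> servo_tool:
  increments: "0 0 0 0 0 0 0; 0 0 0 0 0 0 0.2; 0 0 0 0 0 0 1; 0 0 0 0 0 0 1; 0 0 0 0 0 0 1; 0 0 0 0 0 0 1; 0 0 0 0 0 0 1; 0 0 0 0 0 0 1"
  force: 15

```text
time_s: 44.0
tool_pos: [0.4297, 0.2811, 0.0787]
ee_rot: [-3.142, 0.0, 2.269]
wrist_force: [0.4, 0.1, -0.1]
finger_gap: 0.487
grip_force: 13.1
```

>>> servo_tool:
  increments: "0 0 -0.02 0 0 0 1; 0 0 -0.07 0 0 0 1; 0 0 -0.14 0 0 0 1; 0 0 -0.22 0 0 0 1; 0 0 -0.32 0 0 0 1; 0 0 -0.43 0 0 0 1; 0 0 -0.54 0 0 0 1; 0 0 -0.63 0 0 0 1"

```text
time_s: 45.0
tool_pos: [0.4302, 0.2814, 0.2069]
ee_rot: [3.139, 0.0, 2.269]
wrist_force: [-0.4, -0.4, -1.2]
finger_gap: 0.489
grip_force: 12.8
```

```bash
python3 -c "
from h import *
go((.5395,-.0041,.2))"
```

```text
t 45.0 tcp [0.4302 0.2814 0.2069] rot [3.139 0.    2.269] gap 0.489 turn [ 0.0007  0.0001 -0.0001]
to (0.5395, -0.0041, 0.2) units [-1.445 -0.499  0.034]
```

```bash
python3 -c "
from h import *
s=r.state(); print(s['grip_force'],s['finger_gap'],s['wrist_force'],s['ft_torque'])
cv2.imwrite('pics/a6.png',cv2.resize(read_camera('side')[80:230,200:360],(640,600),interpolation=cv2.INTER_CUBIC))"
```

```text
12.782857599668205 0.48912243567546815 [-0.36249386 -0.4388721  -1.23999582] [-0.04219259 -0.05848375  0.02059743]
```

View pics/a6.png

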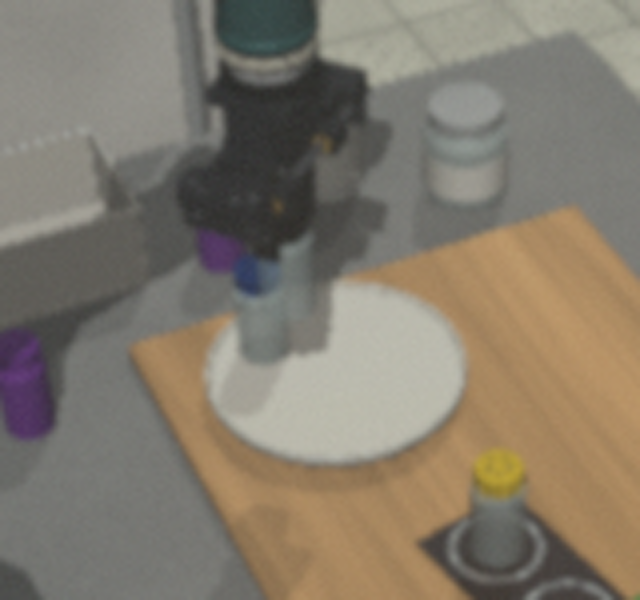

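The black shaker hangs upright in the gripper (crop (298,275)), and blue still stands on the turntable at (260,310). The grip reads a little weaker, so I raise the force and carry it slowly.

>>> servo_tool:
  increments: "-0.02 -0.01 0 0 0 0 1; -0.09 -0.03 0 0 0 0 1; -0.2 -0.07 0 0 0 0 1; -0.32 -0.11 0 0 0 0 1; -0.45 -0.16 0 0 0 0 1; -0.58 -0.2 0 0 0 0 1; -0.68 -0.24 0 0 0 0 1; -0.72 -0.25 0 0 0 0 1"
  force: 22

```text
time_s: 46.05
tool_pos: [0.4836, 0.1368, 0.2035]
ee_rot: [-3.139, -0.001, 2.267]
wrist_force: [-0.5, -0.2, -0.9]
finger_gap: 0.484
grip_force: 18.9
```

>>> servo_tool:
  increments: "-0.04 -0.01 0 0 0 0 1; -0.12 -0.04 0 0 0 0 1; -0.23 -0.08 0 0 0 0 1; -0.36 -0.12 0 0 0 0 1; -0.49 -0.17 0 0 0 0 1; -0.61 -0.21 0 0 0 0 1; -0.7 -0.24 0 0 0 0 1; -0.725 -0.249 0 0 0 0 1"

```text
time_s: 47.05
tool_pos: [0.5393, -0.0054, 0.2046]
ee_rot: [-3.141, -0.0, 2.268]
wrist_force: [-0.0, 0.4, -1.2]
finger_gap: 0.484
grip_force: 18.9
```

```bash
python3 -c "
from h import *
go((.5395,-.0041,.07))"
```

```text
t 47.05 tcp [ 0.5393 -0.0054  0.2046] rot [-3.141 -0.     2.268] gap 0.484 turn [-0.     -0.0001 -0.0004]
to (0.5395, -0.0041, 0.07) units [0.004 0.005 0.673]
```

>>> servo_tool:
  increments: "0 0 0.04 0 0 0 1; 0 0 0.12 0 0 0 1; 0 0 0.23 0 0 0 1; 0 0 0.35 0 0 0 1; 0 0 0.46 0 0 0 1; 0 0 0.55 0 0 0 1; 0 0 0.62 0 0 0 1; 0 0 0.64 0 0 0 1"

```text
time_s: 48.05
tool_pos: [0.5382, -0.0042, 0.0754]
ee_rot: [-3.14, -0.001, 2.269]
wrist_force: [-1.0, 0.3, -0.8]
finger_gap: 0.484
grip_force: 18.9
```

```bash
python3 -c "
from h import *
go((.5395,-.0041,.0617))
im=cv2.resize(read_camera('side')[175:275,290:400],None,fx=5.4,fy=5.4,interpolation=cv2.INTER_CUBIC)
p=r.state()['tool_pos']
for z in(p[2]-.0407,):
    P=proj('side',np.c_[p[0]+.023*np.cos(TH),p[1]+.023*np.sin(TH),0*TH+z]); cv2.polylines(im,[np.round((P-[290,175]+.5)*5.4).astype(int)],True,(0,0,255),1)
cv2.imwrite('pics/a7.png',im)"
```

```text
t 48.05 tcp [ 0.5382 -0.0042  0.0754] rot [-3.140e+00 -1.000e-03  2.269e+00] gap 0.484 turn [-0.0004 -0.0004  0.    ]
to (0.5395, -0.0041, 0.0617) units [-0.004  0.005  0.069]
```

View pics/a7.png

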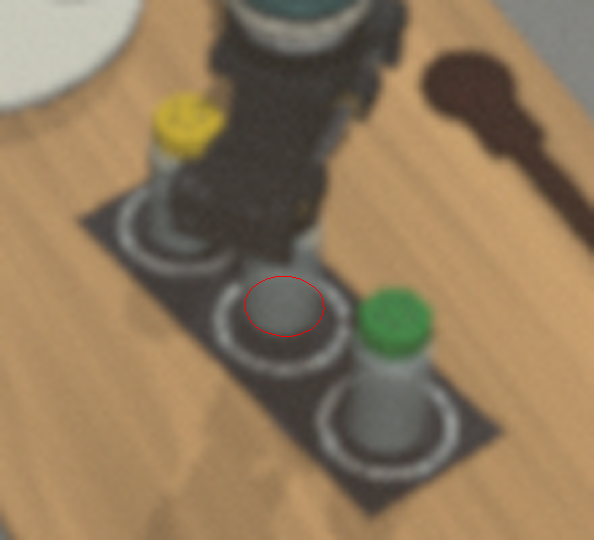

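The black shaker's base (crop (284,307)) matches the predicted circle, so it is upright and centred above the middle ring. I lower it gently.

>>> servo_tool:
  increments: "0 0 0.01 0 0 0 1; 0 0 0.02 0 0 0 1; 0 0 0.03 0 0 0 1; 0 0 0.04 0 0 0 1; 0 0 0.05 0 0 0 1; 0 0 0.058 0 0 0 1; 0 0 0.06 0 0 0 1; 0 0 0.06 0 0 0 1"

```text
time_s: 49.1
tool_pos: [0.539, -0.0044, 0.0647]
ee_rot: [-3.142, -0.0, 2.269]
wrist_force: [0.2, -0.5, -1.6]
finger_gap: 0.483
grip_force: 18.9
```

>>> servo_tool:
  increments: "0 0 0.002 0 0 0 1; 0 0 0.004 0 0 0 1; 0 0 0.006 0 0 0 1; 0 0 0.008 0 0 0 1; 0 0 0.009 0 0 0 1; 0 0 0.01 0 0 0 1; 0 0 0.01 0 0 0 1; 0 0 0.01 0 0 0 1"

```text
time_s: 50.1
tool_pos: [0.539, -0.0044, 0.0627]
ee_rot: [-3.142, -0.0, 2.269]
wrist_force: [-0.7, -0.4, -0.8]
finger_gap: 0.481
grip_force: 18.9
```

>>> servo_tool:
  increments: "0 0 0.001 0 0 0 1; 0 0 0.002 0 0 0 1; 0 0 0.003 0 0 0 1; 0 0 0.004 0 0 0 1; 0 0 0.005 0 0 0 1; 0 0 0.006 0 0 0 1; 0 0 0.006 0 0 0 1; 0 0 0.006 0 0 0 1"

```text
time_s: 51.1
tool_pos: [0.5392, -0.0045, 0.0617]
ee_rot: [3.141, 0.0, 2.269]
wrist_force: [-0.2, -0.2, 2.0]
finger_gap: 0.483
grip_force: 19.5
```

Contact. Release, rise, then retreat so both views are clear.

>>> servo_tool:
  increments: "0 0 0 0 0 0 -0.1; 0 0 0 0 0 0 -0.3; 0 0 0 0 0 0 -0.5; 0 0 0 0 0 0 -0.7; 0 0 0 0 0 0 -0.8; 0 0 0 0 0 0 -0.8; 0 0 0 0 0 0 -0.8; 0 0 0 0 0 0 -0.8"

```text
time_s: 52.1
tool_pos: [0.539, -0.0044, 0.0615]
ee_rot: [-3.142, -0.0, 2.269]
wrist_force: [-0.3, 0.1, 0.4]
finger_gap: 0.899
grip_force: 0.0
```

>>> servo_tool:
  increments: "0 0 -0.03 0 0 0 -0.8; 0 0 -0.1 0 0 0 -0.8; 0 0 -0.2 0 0 0 -0.8; 0 0 -0.32 0 0 0 -0.8; 0 0 -0.45 0 0 0 -0.8; 0 0 -0.58 0 0 0 -0.8; 0 0 -0.7 0 0 0 -0.8; 0 0 -0.75 0 0 0 -0.8"

```text
time_s: 53.1
tool_pos: [0.5403, -0.0044, 0.2145]
ee_rot: [3.138, 0.003, 2.269]
wrist_force: [0.5, -0.9, 0.7]
finger_gap: 0.899
grip_force: 0.0
```

>>> servo_tool:
  increments: "0.05 0.01 0 0 0 0 -0.8; 0.16 0.04 0 0 0 0 -0.8; 0.31 0.08 0 0 0 0 -0.8; 0.48 0.12 0 0 0 0 -0.8; 0.65 0.17 0 0 0 0 -0.8; 0.82 0.21 0 0 0 0 -0.8; 0.95 0.25 0 0 0 0 -0.8; 1 0.26 0 0 0 0 -0.8"

```text
time_s: 54.1
tool_pos: [0.4486, 0.1833, 0.2102]
ee_rot: [-3.139, -0.001, 2.271]
wrist_force: [1.2, 0.1, 0.6]
finger_gap: 0.9
grip_force: 0.0
```

```bash
python3 -c "
from h import *
go()
im={c:read_camera(c) for c in C}
t=cv2.resize(im['top'][110:260,180:480],(800,400),interpolation=cv2.INTER_CUBIC); s=cv2.resize(im['side'][130:350,240:440],(182,200),interpolation=cv2.INTER_CUBIC)
s=cv2.resize(im['side'][130:350,240:440],(545,600),interpolation=cv2.INTER_CUBIC)
cv2.imwrite('pics/a8.png',t);cv2.imwrite('pics/a9.png',s)
"
```

```text
t 54.1 tcp [0.4486 0.1833 0.2102] rot [-3.139e+00 -1.000e-03  2.271e+00] gap 0.9 turn [-0.0007 -0.0003  0.0006]
```

View pics/a8.png

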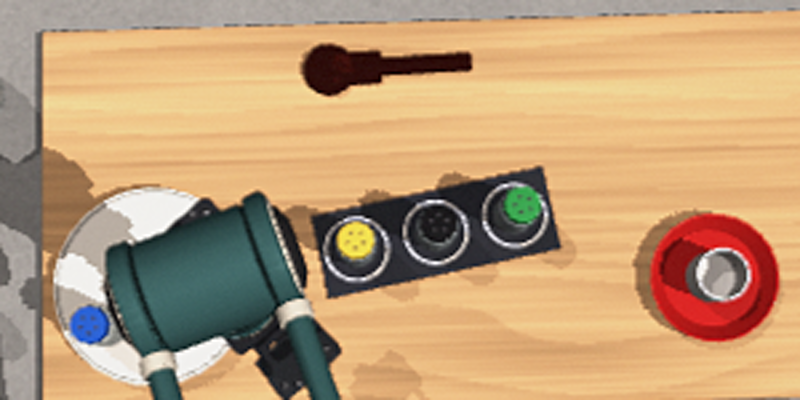

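View pics/a9.png

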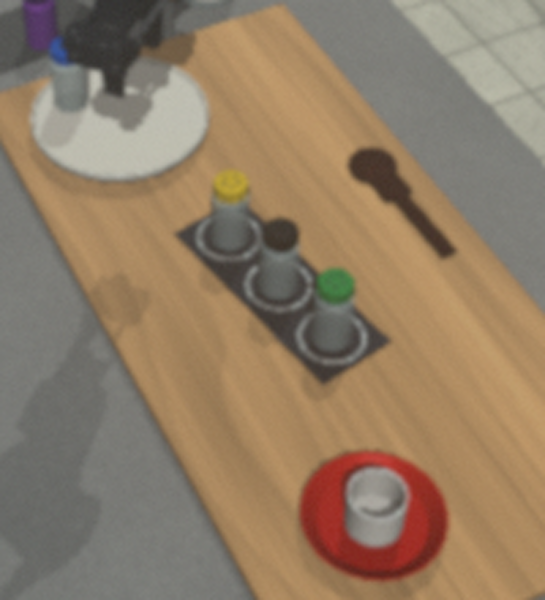

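Both views show yellow, black and green upright inside their rings (top crop (355,241), (436,225), (523,205)). The mould sits in the middle of the dish at (721,275), and blue and the paddle haven't moved. The arm is clear, so I hand in.

```bash
python3 -c "
from station import hand_in
print(hand_in())"
```

```text
the job is handed in; nothing more can be done
None
```

The job is done and handed in at about 54 s of the 109 s limit: the mould is in the middle of the red dish, and the green, black and yellow shakers stand upright in their rings, with the blue shaker, dish and paddle left where they were.

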